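# Hook the hot block out of the dry bath

## Task

The aluminium tube block in the dry-block heater is too hot to touch and stands on a brittle heating plate, so take it out with the spring-hook lifter: stand the lifter on the block over the open end of the slot, press its plunger down just far enough for the hook to pass under the cross post, slide the lifter along the slot until you feel the hook meet the post, and let the plunger rise so that the hook closes on it. Never lean on the block or shove it harder than the lifter's spring needs, lift it level out of the heater, set it down gently in the steel tray and leave it there with the lifter standing on it, still hooked. Do not touch the block with the gripper and do not disturb the two tube racks and the vial.

Things in the scene. Friction and masses are not known exactly. Their poses are not given: they have to be found in the camera images.
- heater: Fixed white dry-block heater, 186 x 154 x 62 mm, sloping control panel towards -x. Origin: centre of its block well, at worktop height. The well opens at the top: 65 (x) x 98 (y) mm, floor 37 mm above the origin, rim at 63 mm. The block stands loose in it with 1.5 mm play all round. More than 20 N between block and heater cracks the heating plate (the block's own weight counts).
- block: Aluminium tube block 62 (x) x 95 (y) x 45 (z) mm, 0.28 to 0.44 kg. Origin: centre of its underside. Between two rows of tube holes its top has a slot 16 mm wide (x), y = -40 to +24 mm, 24 mm deep, crossed by the steel post: 5 mm thick, 16 long, along x, its top 2 mm below the block's. It is clamped firmly anywhere at y = -13 to +13 mm (not measured: feel for it). Open end: the long part on its -y side.
- lifter: Loose spring-hook lifter, 93 mm tall, 0.12 kg. Origin: centre of its sole, z up. Its foot, 36 x 36 mm, is a bridge on two slippery shoes along y (at x = 10 to 18 mm either side; friction on the block about 0.15). Between the shoes hangs the hook, open towards the lifter's +y; align this with the block's +y, then catch the post by sliding to +y. Mass of the parts: foot 0.07, plunger 0.05 kg.
- plunger (a joint): Stroke of the lifter's plunger with the hook fixed to it, m: 0 = up, 0.018 = bottomed (hard stop). Sprung upward: 1.2 N at 0 rising by 0.45 N per mm (6.6 N at 12, 8.0 N at 15, 9.3 N at 18 mm). With the sole on the block, the hook's barb passes under the post from 15 mm; 12 mm = hook drawn home on the post.
- hook (a point): Moves with the plunger: the place in the hook where the post's centre lies when caught; on the lifter's axis, 7.5 mm above the sole at stroke 0. The hook is 8 mm wide (x). In y from this point: shank from -9 to -3.5 mm, arm below, barb from +3.5 to +7.5 mm rising 3 mm above the arm; underside 6.5 mm below this point. So it has 2 mm play along y on the post.
- grip (a point): Centre of the black grip bar on top of the plunger, 80 mm above the sole at stroke 0, moves with the plunger. The bar is 36 mm long (lifter's x), 12 mm thick (y: pinch it along y, from above), 24 mm tall, and stands on a 36 mm round plate whose top is 11 mm below this point; fingertips may bear on the plate.
- tray: Fixed shallow steel tray, inside 94 (x) x 128 (y) mm, wall 3 mm thick and 16 mm high, with four rubber ribs on its floor; a lug at each end makes it 160 mm long in y. Origin: centre of its underside. The block stands on the ribs, 7 mm above the origin, its long side along the tray's y.
- rack_yellow: Bystander: small tube rack 64 x 62 x 88 mm with four holes, right of the robot's front. Origin: centre of its underside. Leave alone.
- rack_teal: Bystander: larger tube rack 62 x 98 x 102 mm at the back left. Origin: centre of its underside. Leave alone.
- vial: Bystander: small vial with a dark cap, 14 mm wide, 39 mm tall, front left. Origin: centre of its underside. Leave alone.
Things that resemble listed ones, but are neither listed nor needed, are in the scene too. Leave any yellow look-alike of the lifter alone.

How it is judged (in metres and radians):
On the way:
1. the block hangs from the lifter, clear above the heater, with the hook drawn home on the post (plunger 10.5 to 13.5 mm, sole on the block's top) (value of joint plunger between 0.0105 and 0.0135 m and z of lifter in the frame of block between 0.0435 and 0.0475 m and z of block in the frame of heater above 0.067 m), for 0.2 s.
At the end, for the whole second after the job is handed in: The block stands level (within 0.06 rad) and at rest on the tray's ribs, inside the walls; the lifter stands on it upright (within 0.1 rad), sole on the block's top, the hook still drawn home on the post (plunger 10.5 to 13.5 mm) (value of joint plunger between 0.0105 and 0.0135 m and z of lifter in the frame of block between 0.0435 and 0.0475 m and x of block in the frame of tray between -0.018 and 0.018 m and y of block in the frame of tray between -0.02 and 0.02 m and z of block in the frame of tray between 0.0045 and 0.0095 m and angle between block's own z axis and vertical below 0.06 rad and angle between lifter's own z axis and vertical below 0.1 rad and linear speed of each of block, lifter below 0.01 m/s); the robot touches nothing.
It fails at once if block and heater press on each other with more than 20 N (contact force between block and heater above 20 N).
It fails at once if the gripper touches the hot block (contact force between the fingers and block above 0.5 N).
It fails at once if the block is tipped by more than 0.2 rad (angle between block's own z axis and vertical above 0.2 rad).
It fails at once if the block is set down on the tray with more than 25 N (contact force between block and tray above 25 N).
It fails at once if a rack or the vial is moved by more than 15 mm (distance of any of rack_yellow, rack_teal, vial from where it was at the start of the episode above 0.015 m).
It also fails if it takes over 67 s, if anything falls off the work surface, if the arm or the gripper's body presses on something with over 40 N, if the wrist force passes 120 N, or if a joint passes its speed limit or range.

## Robot

A 6-joint arm with a two-finger parallel gripper is mounted at the origin on a cart in front of the work surface, level with it; the furniture and walls round the work are solid. World frame = base frame: x ahead of the robot, y to its left, z up, the work surface at z = 0. Lengths are in m, angles in degrees, forces in N, time in s.
With the tool pointing down it reaches from about 0.35 to 0.975 m from the base axis. Payload 4.9 kg.
Tool frame: the origin (TCP) lies at the very end of the fingers, on their centre line; the grasp point (between the pads) lies 19 mm behind it; z points along the fingers, y is the line along which they close (so a half turn about z gives the same grasp; the last joint's range is limited). The gripper opens to 85 mm and grips with 20 to 120 N. Pads are 22 mm wide; open, the fingers measure 114 mm over their backs; the gripper's body (76 mm by 85 mm) begins 54 mm behind the grasp point. The pads swing forward as they close: fully open they stand 13 mm farther back than shut.
Start: joints at [-81.532, 3.019, 92.412, -0, 84.569, -6.818], TCP at [0.165, -0.603, 0.231] pointing down, gripper open.
Joint ranges: [-172.51, 172.51], [-57.92, 126.97], [3.15, 148.05], [-58.71, 238.71], [5.1, 150.11], [-179.66, 179.66]. Speed limits (degrees/s): [147.25, 147.25, 180, 180, 180, 180].

## Interface

Orientations are given as [roll, pitch, yaw] about the fixed x, y, z axes, in that order (R = Rz(yaw) Ry(pitch) Rx(roll)).
In Python, from plant import manip gives the robot as it stands.
- The arm moves only by the shell command python3 -m crank 'ROWS' [FORCE]. ROWS is JSON, a list of rows, each a list of 7 numbers: the turn, a rotation vector about the world's x, y, z in rad, then the shift along the world's x, y, z in m, then the opening in per cent of the stroke, from 0 (shut) to 100 (fully open). A call has 1 to 20 rows; each row is the pose to reach, as a shift and turn from the pose commanded when the call began; what a row does not reach only later rows make up. A row lasts 1/8 s, in which the tool goes at most 62.5 mm and 10.7 degrees, less where a joint would pass 70% of its speed; a pose out of reach is approached as far as the arm can. A call with a gripper value outside its range is refused whole. The fingers move at their own pace and stop on an object; FORCE is the grip in N (left out, the last holds). Time passes only in rows, so rows that repeat a pose let the fingers close. It gives the time, the measured TCP pose, the force, the opening and the grip force at its end, in the units of the state.
- manip.state(): the state, without advancing time (a new reading comes with each control period).
- manip.read_camera(name): name is "side" or "top"; returns the picture (400x640x3 uint8, red, green, blue); there is no depth.
- manip.get_calibration(name): a dict with "fx", "fy", "cx", "cy" (pixels), "camera_from_world" (4x4, takes a point from world to camera coordinates). Camera axes: x right, y up, looking along -z (the intrinsics and any distortion apply to the point x, -y, -z); pixel columns grow to the right and rows downward; lengths in m; the calibration is good to about 2 mm. A picture is of the moment at which its call begins. get_calibration takes no time and is no camera call.
- manip.hand_in(): hands the job in; it is judged then, once.
The state is a dict: "time": time; "joint_positions": joint angles; "qvel": joint speeds; "joint_torque": joint torques, N m; "eef_pos": TCP position; "ee_rot": TCP orientation; "ft_force": force on the tool from outside, world axes, zero at the start; "torque": the same for the moment, N m; "width": opening from 0.0 (shut) to 1.0 (fully open); "finger_force": force on a finger pad.
Only numpy, scipy, OpenCV 4.12 (cv2) and the standard library are available. Lean on these libraries where they do the work, as an engineer would, in place of code of your own. Each camera call takes 0.05 s, during which the arm holds its last target. There are 200 camera calls.

## Working session

There is one attempt and no reset: what is moved stays moved. The work goes in short steps, Python scripts to look and compute and a shell command to move; the robot and the scene stay as the last step left them, time stands still between calls to the robot, and variables do not carry over. Pictures are saved under pics/ and viewed, at most 10 in all, crops included, and the job is handed in when it is done.

```bash
mkdir -p pics
cat > h.py <<'E'
import numpy as np,cv2
from plant import manip
def cal(n):
    c=manip.get_calibration(n);return c,np.array(c["camera_from_world"])
def proj(n,P):
    c,T=cal(n);p=T[:3,:3]@np.array(P,float)+T[:3,3];d=-p[2]
    return c["cx"]+c["fx"]*p[0]/d, c["cy"]-c["fy"]*p[1]/d
def at_z(n,u,v,z):
    c,T=cal(n);d=np.array([(u-c["cx"])/c["fx"],-(v-c["cy"])/c["fy"],-1]);R=T[:3,:3]
    o=-R.T@T[:3,3];w=R.T@d;return o+w*(z-o[2])/w[2]
def shot(n,f,crop=None,s=1):
    im=manip.read_camera(n)[:,:,::-1].copy();cv2.imwrite("pics/raw_"+f,im)
    if crop: a,b,c,d=crop;im=im[b:d,a:c]
    cv2.imwrite("pics/"+f,cv2.resize(im,None,fx=s,fy=s,interpolation=cv2.INTER_CUBIC))
E
python3 - <<'E'
from h import *
for n in("side","top"):
    shot(n,n+"1.png",None,1.25);c,T=cal(n);print(c["fx"],c["cx"],c["cy"],[k for k in c],-T[:3,:3].T@T[:3,3],T[:3,:3].round(3).tolist())
s=manip.state();print(s)
E
```

```text
510.44492930643827 319.9988889196745 196.76589081250629 ['fx', 'fy', 'cx', 'cy', 'camera_from_world'] [ 0.22277973 -1.21355195  1.11902947] [[0.977, -0.213, 0.011], [0.127, 0.624, 0.771], [-0.171, -0.752, 0.637]]
413.70186819407854 319.3576749702039 196.7305138519811 ['fx', 'fy', 'cx', 'cy', 'camera_from_world'] [0.33639256 0.01552008 1.24523054] [[0.021, -1.0, 0.023], [0.989, 0.024, 0.146], [-0.146, 0.02, 0.989]]
{'time': 0.1, 'joint_positions': array([-8.15320290e+01,  3.05327812e+00,  9.24858351e+01,  1.88083377e-03,
        8.45683586e+01, -6.81780496e+00]), 'qvel': array([ 2.10080304e-04, -1.37103755e-01, -2.22032042e-01, -2.98805949e-02,
       -1.89570870e-02,  6.69824722e-02]), 'joint_torque': array([ 1.62733968e-04, -3.94902098e+01, -3.71363139e+01, -5.46959120e-05,
        3.93737151e-03, -8.18866511e-06]), 'eef_pos': array([ 0.16469952, -0.60231552,  0.23017131]), 'ee_rot': array([-1.79893510e+02, -1.46170565e-02,  1.52855826e+01]), 'ft_force': array([ 0.04814976, -0.22858544,  0.14358196]), 'torque': array([-0.02552016, -0.01121862,  0.0033324 ]), 'finger_force': 0.0, 'width': 0.998091677826454}
```

View pics/side1.png

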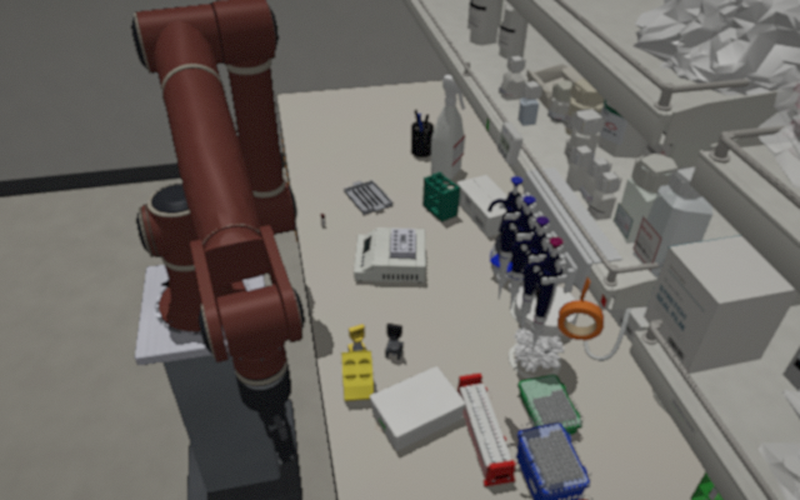

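View pics/top1.png

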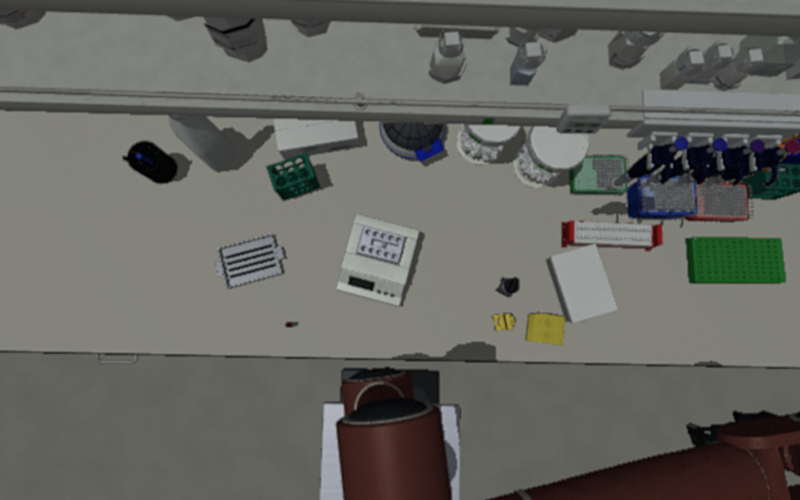

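The side view shows the heater near (392,255), the black lifter at (395,338), the yellow look-alike at (356,335) and the tray at (367,196). In the top view they are at (380,257), (508,286), (503,322) and (251,261). I'll zoom in on these.

Run:
```python
from h import *
t=cv2.imread("pics/raw_top1.png");s=cv2.imread("pics/raw_side1.png")
def c(im,x,y,w,h,k):return cv2.resize(im[y:y+h,x:x+w],(w*k,h*k),interpolation=cv2.INTER_CUBIC)
A=np.hstack([c(t,265,165,80,80,5),c(t,170,180,80,80,5)])   # heater, tray
B=np.hstack([c(t,385,212,40,40,5),c(s,275,175,80,40,5),c(s,300,250,40,40,5)])
cv2.imwrite("pics/z1.png",np.vstack([A,B]))
```

```text
(no output)
```

View pics/z1.png

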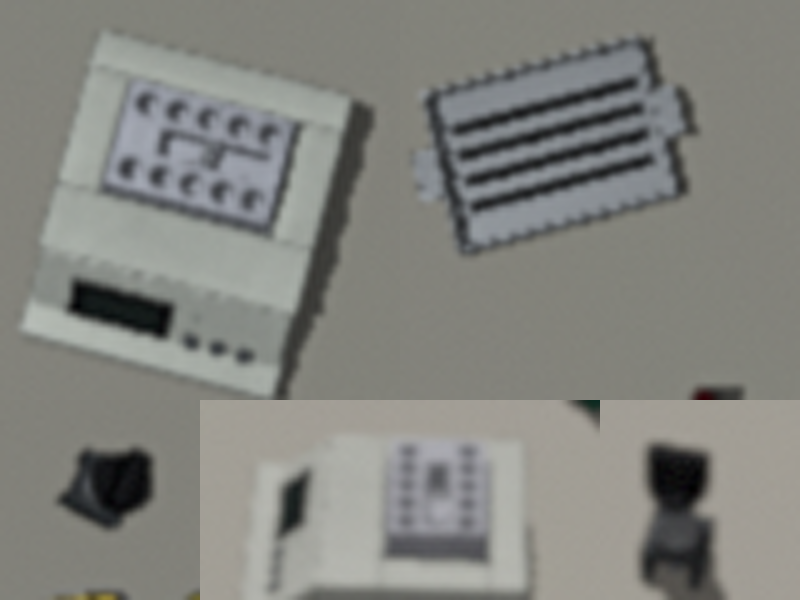

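The zoom shows the block in the heater with its slot running along image x and the post near (212,155). The tray has its lugs at the left and right ends. The lifter is dark and needs more contrast. I'll fit the poses from these corners and enlarge the lifter.

```bash
cat >> h.py <<'E'
from scipy.optimize import least_squares
def fit(pts,guess):  # pts: (cam,u,v,local xyz)
    def f(p):
        c,s=np.cos(p[2]),np.sin(p[2]);r=[]
        for n,u,v,(x,y,z) in pts:
            a,b=proj(n,(p[0]+c*x-s*y,p[1]+s*x+c*y,z));r+=[a-u,b-v]
        return np.array(r)
    q=least_squares(f,guess);return q.x*[1,1,57.2958],q.fun.round(1)
E
python3 - <<'E'
from h import *
q=[(1,1),(1,-1),(-1,-1),(-1,1)]
B=[("top",265+x/5,165+y/5,(a*.031,b*.0475,.082)) for (x,y),(a,b) in zip([(128,78),(300,122),(273,232),(105,188)],q)]
S=[("side",275+(x-200)/5,175+(y-400)/5,(a*.031,b*.0475,.082)) for (x,y),(a,b) in zip([(478,440),(490,535),(385,537),(390,443)],q)]
T=[("top",170+(x-400)/5,180+y/5,(a*.05,b*.067,.016)) for (x,y),(a,b) in zip([(430,93),(650,40),(687,192),(467,250)],q)]
for P in(B,S,B+S,T):print(*fit(P,[.5,0,0]))
t=cv2.imread("pics/raw_top1.png");s=cv2.imread("pics/raw_side1.png")
def c(im,x,y,w,h,k):return np.clip(cv2.resize(im[y:y+h,x:x+w],(w*k,h*k),interpolation=cv2.INTER_CUBIC).astype(float)*1.8,0,255).astype(np.uint8)
cv2.imwrite("pics/z2.png",np.hstack([c(t,392,214,28,30,14),c(s,300,254,28,38,14)[:420]]) if 0 else np.hstack([c(t,392,214,28,36,14),c(s,302,254,28,36,14)]))
E
```

```text
[  0.50957664   0.03243276 -12.65137795] [ 1.2  1.  -0.9  0.1 -0.7 -0.9  0.4 -0.2]
[  0.51330671   0.03066626 -10.85588811] [ 0.5  0.4 -0.6 -0.   0.7 -0.3 -0.7 -0.1]
[  0.51128271   0.03183347 -11.93264163] [ 1.2  0.5 -0.7 -0.7 -0.3 -1.7  0.7 -0.5  0.1  0.4 -1.6 -0.1 -0.2 -0.5
 -1.1 -0.3]
[ 0.47395381  0.33991932 16.15510768] [-0.  -0.4  0.  -1.1  0.3  0.7 -0.3  0.7]
```

View pics/z2.png

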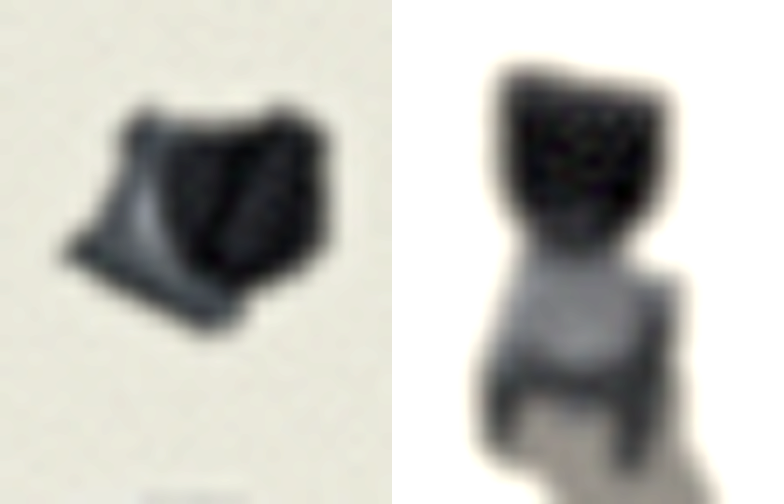

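The lifter stands with its foot corners at about (70,250) and (215,325) in the left crop. Its bridge gap faces the side camera. I'll fit it and check everything with overlays.

```bash
cat >> h.py <<'E'
def draw(im,n,p,poly,z,x0,y0,k,col):
    a=np.radians(p[2]);c,s=np.cos(a),np.sin(a)
    q=[proj(n,(p[0]+c*x-s*y,p[1]+s*x+c*y,z)) for x,y in poly]
    cv2.polylines(im,[np.array([[(u+.5-x0)*k,(v+.5-y0)*k] for u,v in q]).round().astype(np.int32)],True,col,1)
def R(x1,y1,x2,y2):return [(x1/1e3,y1/1e3),(x2/1e3,y1/1e3),(x2/1e3,y2/1e3),(x1/1e3,y2/1e3)]
def crop(f,x,y,w,h,k):
    im=cv2.imread(f);return cv2.resize(im[y:y+h,x:x+w],(w*k,h*k),interpolation=cv2.INTER_CUBIC)
E
python3 - <<'E'
from h import *
L=[("top",407.4,237.2,(-.018,-.018,0)),("side",309.7,285.4,(-.018,-.018,0)),("side",319,286.9,(.018,-.018,0)),("top",397,231.9,(-.018,.018,0)),("side",310.1,259,(-.018,.006,.092)),("side",321.5,260.4,(.018,.006,.092))]
l,r=fit(L,[.43,-.2,-.5]);print(l,r)
b=[.5110,.0318,-12];G=(0,200,0);Y=(0,0,255);t=[.474,.340,16.2]
o=[]
for n,(x,y,w,h,k) in(("top",(285,175,45,42,9)),("side",(310,180,32,35,11))):
    im=crop("pics/raw_%s1.png"%n,x,y,w,h,k)
    draw(im,n,b,R(-31,-47.5,31,47.5),.082,x,y,k,G);draw(im,n,b,R(-8,-40,8,24),.082,x,y,k,Y);o.append(im)
A=np.hstack([i[:378] for i in o])
o=[]
for n,(x,y,w,h,k) in(("top",(392,214,28,30,7)),("side",(302,254,28,40,7)),("top",(170,182,62,52,6))):
    im=crop("pics/raw_%s1.png"%n,x,y,w,h,k)
    if k==7:draw(im,n,l,R(-18,-18,18,18),0,x,y,k,G);draw(im,n,l,R(-18,-6,18,6),.092,x,y,k,Y)
    else:draw(im,n,t,R(-50,-67,50,67),.016,x,y,k,G)
    im=im[:210];o.append(np.vstack([im,np.zeros((210-len(im),im.shape[1],3),np.uint8)]))
Bm=np.hstack(o);W=max(A.shape[1],Bm.shape[1])
print(W);cv2.imwrite("pics/z3.png",np.vstack([cv2.copyMakeBorder(i,0,0,0,W-i.shape[1],0) for i in(A,Bm)]))
E
```

```text
[  0.42852613  -0.26663254 -22.20716008] [-0.2 -0.5 -1.8  1.3  1.4  1.5 -0.9  0.  -0.7 -0.9  0.8 -0.6]
764
```

View pics/z3.png

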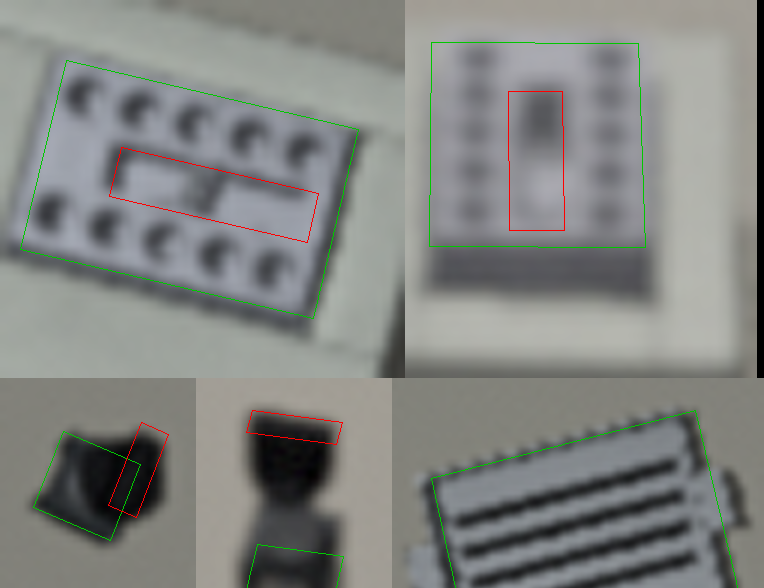

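The overlays fit to about 2 mm, which is enough to set out. Working poses: block (0.512, 0.0315, -12°), tray (0.474, 0.340, 16°), lifter about (0.427, -0.266, -24° or 156°), post near block y = -5 mm. I'll go above the lifter and look.

```bash
python3 -m crank '[[0,0,-0.3,0.1,0.12,0,45],[0,0,-0.686,0.262,0.336,0,45],[0,0,-0.686,0.262,0.336,0,45],[0,0,-0.686,0.262,0.336,0,45],[0,0,-0.686,0.262,0.336,0,45],[0,0,-0.686,0.262,0.336,0,45],[0,0,-0.686,0.262,0.336,0,45],[0,0,-0.686,0.262,0.336,-0.05,45],[0,0,-0.686,0.262,0.336,-0.09,45],[0,0,-0.686,0.262,0.336,-0.11,45],[0,0,-0.686,0.262,0.336,-0.11,45]]' 30
python3 - <<'E'
from h import *
shot("side","s2.png");shot("top","t2.png")
l=[.427,-.266,-24]
o=[]
for n,f,(x,y,w,h,k) in(("top","t2",(380,200,50,55,8)),("side","s2",(290,235,45,55,8))):
    im=crop("pics/raw_%s.png"%f,x,y,w,h,k)
    draw(im,n,l,R(-18,-18,18,18),0,x,y,k,(0,200,0));draw(im,n,l,R(-18,-6,18,6),.092,x,y,k,(0,0,255));o.append(im)
cv2.imwrite("pics/z4.png",np.clip(np.hstack(o)*1.4,0,255))
print(manip.state()["eef_pos"],manip.state()["ee_rot"])
E
```

```text
time: 1.48
eef_pos: [0.4253, -0.2655, 0.1187]
ee_rot: [-179.9, 0.3, -24.0]
ft_force: [0.7, 0.8, 0.2]
width: 0.451
finger_force: 0.0
[ 0.42697056 -0.26708459  0.12186267] [ 1.79992233e+02 -2.79977471e-02 -2.40248458e+01][ WARN:0@5.987] global loadsave.cpp:1063 imwrite_ Unsupported depth image for selected encoder is fallbacked to CV_8U.
```

View pics/z4.png

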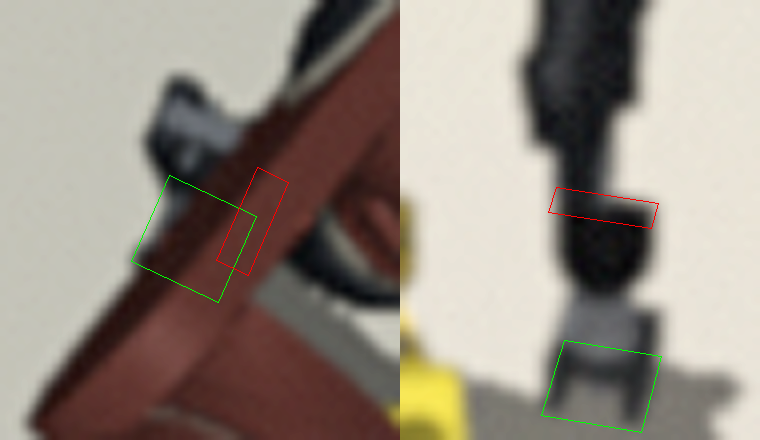

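In the side view the fingers sit right over the bar, with the foot within a few mm of the estimate. Descending to grip.

```bash
python3 -m crank '[[0,0,0,0,0.002,-0.03,45],[0,0,0,0,0.002,-0.0475,45],[0,0,0,0,0.002,-0.0475,45],[0,0,0,0,0.002,-0.0475,5],[0,0,0,0,0.002,-0.0475,5],[0,0,0,0,0.002,-0.0475,5],[0,0,0,0,0.002,-0.0475,5],[0,0,0,0,0.002,-0.0475,5]]' 60
```

```text
time: 2.58
eef_pos: [0.4272, -0.2652, 0.0743]
ee_rot: [180.0, -0.1, -24.0]
ft_force: [0.3, -0.4, 2.5]
width: 0.125
finger_force: 60.7
```

Gripped (10.6 mm opening on the bar). I'll lift, carry it over the block at block y ≈ -24.5 mm with yaw -12°, hold the sole about 20 mm above the block, and look.

```bash
python3 -m crank '[[0,0,0,0,0,0.02,5],[0,0,0,0,0,0.07,5],[0,0,0,0,0,0.12,5],[0,0,0.07,0.02,0.05,0.15,5],[0,0,0.14,0.04,0.11,0.15,5],[0,0,0.209,0.06,0.17,0.15,5],[0,0,0.209,0.07,0.22,0.15,5],[0,0,0.209,0.08,0.255,0.15,5],[0,0,0.209,0.08,0.2725,0.13,5],[0,0,0.209,0.08,0.2725,0.11,5],[0,0,0.209,0.08,0.2725,0.10,5],[0,0,0.209,0.08,0.2725,0.10,5],[0,0,0.209,0.08,0.2725,0.10,5]]' 60
python3 - <<'E'
from h import *
s=manip.state();e=s["eef_pos"];print(e,s["ee_rot"],s["ft_force"])
shot("side","s3.png");shot("top","t3.png")
l=[e[0],e[1],-12];z=e[2]-.0743
b=[.512,.0315,-12]
o=[]
for n,f,(x,y,w,h,k) in(("top","t3",(280,165,50,60,8)),("side","s3",(300,160,50,60,8))):
    im=np.clip(crop("pics/raw_%s.png"%f,x,y,w,h,k)*1.3,0,255).astype(np.uint8)
    draw(im,n,l,R(-18,-18,18,18),z,x,y,k,(0,200,0));draw(im,n,l,R(-18,-6,18,6),z+.092,x,y,k,(0,0,255))
    draw(im,n,b,R(-31,-47.5,31,47.5),.082,x,y,k,(255,0,0));draw(im,n,b,R(-8,-40,8,24),.082,x,y,k,(255,0,0));o.append(im)
cv2.imwrite("pics/z5.png",np.hstack(o))
E
```

```text
time: 4.2
eef_pos: [0.5071, 0.0067, 0.1743]
ee_rot: [180.0, -0.0, -12.1]
ft_force: [-0.1, 0.3, -0.4]
width: 0.12
finger_force: 60.2
[0.50709738 0.00672923 0.17428497] [ 1.79996862e+02 -4.90769186e-02 -1.21263198e+01] [-0.13175618  0.25674676 -0.41962167]
```

View pics/z5.png

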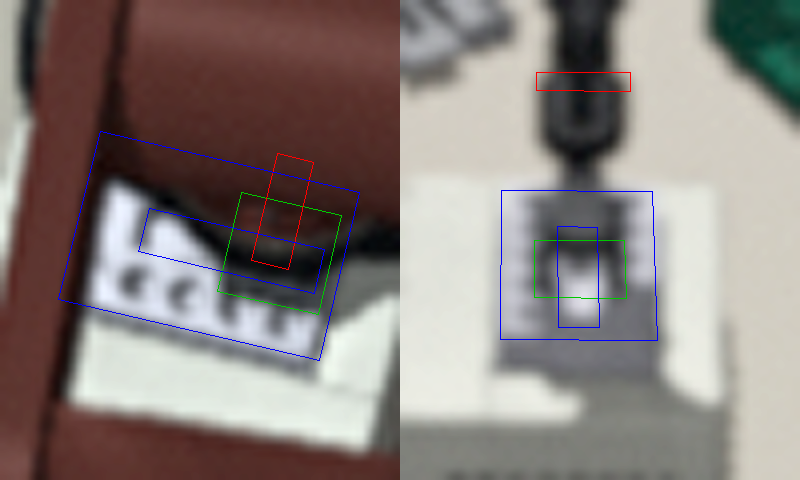

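The side view shows the foot centred on the slot: foot x 533–630, slot centre about 581, overlay agreeing. Lowering to contact.

```bash
python3 -m crank '[[0,0,0,0,0,-0.008,5],[0,0,0,0,0,-0.014,5],[0,0,0,0,0,-0.016,5],[0,0,0,0,0,-0.016,5],[0,0,0,0,0,-0.016,5]]'
python3 -m crank '[[0,0,0,0,0,-0.001,5],[0,0,0,0,0,-0.002,5],[0,0,0,0,0,-0.003,5],[0,0,0,0,0,-0.003,5]]'
python3 -m crank '[[0,0,0,0,0,-0.001,5],[0,0,0,0,0,-0.002,5],[0,0,0,0,0,-0.003,5],[0,0,0,0,0,-0.003,5]]'
```

```text
time: 4.92
eef_pos: [0.5069, 0.0077, 0.1579]
ee_rot: [-180.0, -0.0, -12.0]
ft_force: [0.1, -0.6, -0.8]
width: 0.127
finger_force: 60.3
time: 5.42
eef_pos: [0.507, 0.0076, 0.1551]
ee_rot: [-180.0, -0.0, -12.0]
ft_force: [-0.5, 0.2, 1.7]
width: 0.119
finger_force: 60.6
time: 5.92
eef_pos: [0.5069, 0.0076, 0.152]
ee_rot: [-180.0, -0.0, -12.0]
ft_force: [-1.6, 0.6, 2.8]
width: 0.126
finger_force: 60.7
```

```bash
python3 -m crank '[[0,0,0,0,0,-0.002,5],[0,0,0,0,0,-0.004,5],[0,0,0,0,0,-0.006,5],[0,0,0,0,0,-0.006,5],[0,0,0,0,0,-0.006,5]]'
python3 -m crank '[[0,0,0,0,0,-0.002,5],[0,0,0,0,0,-0.004,5],[0,0,0,0,0,-0.005,5],[0,0,0,0,0,-0.005,5],[0,0,0,0,0,-0.005,5]]'
python3 -c "
from h import *
print([(manip.read_camera('top') is None, manip.state()['ft_force'].round(2),manip.state()['eef_pos'].round(4))[1:] for i in range(4)])"
```

```text
time: 6.55
eef_pos: [0.507, 0.0076, 0.1462]
ee_rot: [-180.0, -0.0, -12.0]
ft_force: [-0.9, 1.4, 4.7]
width: 0.127
finger_force: 61.1
time: 7.18
eef_pos: [0.5071, 0.0076, 0.1417]
ee_rot: [-180.0, -0.0, -12.0]
ft_force: [-2.7, 1.4, 8.1]
width: 0.122
finger_force: 61.4
[(array([-3.44,  1.01,  8.43]), array([0.5071, 0.0076, 0.1417])), (array([-2.52,  0.82,  7.32]), array([0.5071, 0.0076, 0.1417])), (array([-2.05,  1.09,  7.77]), array([0.5071, 0.0076, 0.1417])), (array([-2.91,  1.03,  7.29]), array([0.5071, 0.0076, 0.1417]))]
```

The stroke is about 15.5 mm, but there is a sideways force of -2.7 N in x, so I'll relieve it by 1.5 mm.

```bash
python3 -m crank '[[0,0,0,-0.001,0.0002,0,5],[0,0,0,-0.0015,0.0003,0,5],[0,0,0,-0.0015,0.0003,0,5],[0,0,0,-0.0015,0.0003,0,5]]'
python3 -c "
from h import *
print([(manip.read_camera('top') is None, manip.state()['ft_force'].round(2),manip.state()['torque'].round(2))[1:] for i in range(4)])"
```

```text
time: 7.88
eef_pos: [0.5068, 0.0077, 0.1424]
ee_rot: [-180.0, -0.2, -12.0]
ft_force: [0.3, 0.1, 7.7]
width: 0.121
finger_force: 61.4
[(array([ 1.63, -0.28,  8.19]), array([ 0.01, -0.14,  0.01])), (array([ 0.51, -0.18,  7.63]), array([-0.  , -0.12,  0.04])), (array([ 0.49, -0.15,  7.79]), array([-0.01, -0.07, -0.03])), (array([0.46, 0.22, 7.35]), array([ 0.05, -0.16,  0.02]))]
```

```bash
python3 -m crank '[[0,0,0,0.0003,0.0015,0,5],[0,0,0,0.0006,0.003,0,5],[0,0,0,0.0009,0.0045,0,5],[0,0,0,0.0012,0.006,0,5],[0,0,0,0.0012,0.006,0,5]]'
```

```text
time: 8.7
eef_pos: [0.5076, 0.0131, 0.1422]
ee_rot: [179.9, -0.2, -12.0]
ft_force: [-0.5, -1.8, 7.4]
width: 0.12
finger_force: 61.4
```

```bash
python3 -m crank '[[0,0,0,0,0,-0.0008,5],[0,0,0,0.0003,0.0015,-0.0008,5],[0,0,0,0.0006,0.003,-0.0008,5],[0,0,0,0.0006,0.003,-0.0008,5]]'
python3 -m crank '[[0,0,0,0.0002,0.001,0,5],[0,0,0,0.0004,0.002,0,5],[0,0,0,0.0006,0.003,0,5],[0,0,0,0.0006,0.003,0,5]]'
```

```text
time: 9.2
eef_pos: [0.5082, 0.016, 0.1415]
ee_rot: [179.9, -0.2, -12.0]
ft_force: [-0.9, -2.9, 6.8]
width: 0.122
finger_force: 61.5
time: 9.7
eef_pos: [0.5088, 0.019, 0.1415]
ee_rot: [179.9, -0.2, -12.0]
ft_force: [0.2, -2.3, 8.8]
width: 0.121
finger_force: 61.5
```

```bash
python3 -m crank '[[0,0,0,0.0002,0.001,0,5],[0,0,0,0.0004,0.002,0,5],[0,0,0,0.0004,0.002,0,5]]' | egrep 'eef|ft'
python3 -m crank '[[0,0,0,0.0002,0.001,0,5],[0,0,0,0.0004,0.002,0,5],[0,0,0,0.0004,0.002,0,5]]'| egrep 'eef|ft'
python3 -m crank '[[0,0,0,0.0002,0.001,0,5],[0,0,0,0.0004,0.002,0,5],[0,0,0,0.0004,0.002,0,5]]'| egrep 'eef|ft'
```

```text
eef_pos: [0.5092, 0.021, 0.1415]
ft_force: [-0.8, -3.2, 8.3]
eef_pos: [0.5096, 0.023, 0.1415]
ft_force: [-1.2, -2.5, 7.6]
eef_pos: [0.51, 0.025, 0.1415]
ft_force: [-0.6, -1.6, 7.6]
```

```bash
for i in 1; do :; done; python3 -m crank '[[0,0,0,0.0002,0.001,0,5],[0,0,0,0.0002,0.001,0,5]]' | egrep 'eef|ft'
python3 -m crank '[[0,0,0,0.0002,0.001,0,5],[0,0,0,0.0002,0.001,0,5]]'| egrep 'eef|ft'
python3 -m crank '[[0,0,0,0.0002,0.001,0,5],[0,0,0,0.0002,0.001,0,5]]'| egrep 'eef|ft'
```

```text
eef_pos: [0.5102, 0.026, 0.1415]
ft_force: [-0.3, -2.6, 6.8]
eef_pos: [0.5104, 0.027, 0.1415]
ft_force: [0.1, -2.3, 7.3]
eef_pos: [0.5107, 0.028, 0.1415]
ft_force: [-1.4, -2.2, 8.0]
```

```bash
python3 -m crank '[[0,0,0,0.0002,0.001,0,5],[0,0,0,0.0002,0.001,0,5]]' | egrep 'eef|ft'
python3 -m crank '[[0,0,0,0.0002,0.001,0,5],[0,0,0,0.0002,0.001,0,5]]'| egrep 'eef|ft'
python3 -m crank '[[0,0,0,0.0002,0.001,0,5],[0,0,0,0.0002,0.001,0,5]]'| egrep 'eef|ft'
```

```text
eef_pos: [0.5108, 0.029, 0.1415]
ft_force: [1.0, -2.1, 7.7]
eef_pos: [0.511, 0.03, 0.1415]
ft_force: [-0.8, -2.4, 8.1]
eef_pos: [0.5112, 0.031, 0.1415]
ft_force: [0.5, -2.4, 6.8]
```

```bash
python3 -m crank '[[0,0,0,0.0002,0.001,0,5],[0,0,0,0.0002,0.001,0,5]]' | egrep 'eef|ft'
python3 -m crank '[[0,0,0,0.0002,0.001,0,5],[0,0,0,0.0002,0.001,0,5]]'| egrep 'eef|ft'
python3 -m crank '[[0,0,0,0.0002,0.001,0,5],[0,0,0,0.0002,0.001,0,5]]'| egrep 'eef|ft'
```

```text
eef_pos: [0.5114, 0.0319, 0.1415]
ft_force: [-0.1, -3.4, 8.3]
eef_pos: [0.5115, 0.0324, 0.1414]
ft_force: [-0.2, -4.1, 7.8]
eef_pos: [0.5116, 0.0328, 0.1414]
ft_force: [-1.2, -5.6, 7.6]
```

Contact is felt at y ≈ 0.0317 (the force rises from 2.3 to 5.6 N while motion stalls). That puts the post at block y ≈ -1 mm. I'll ease back 1 mm and let the plunger rise, watching the force.

```bash
python3 -m crank '[[0,0,0,-0.0003,-0.0014,0,5],[0,0,0,-0.0003,-0.0014,0.001,5],[0,0,0,-0.0003,-0.0014,0.002,5],[0,0,0,-0.0003,-0.0014,0.003,5],[0,0,0,-0.0003,-0.0014,0.003,5]]' | egrep 'eef|ft'
python3 -m crank '[[0,0,0,0,0,0.0005,5],[0,0,0,0,0,0.001,5],[0,0,0,0,0,0.001,5]]'| egrep 'eef|ft|time'
python3 -m crank '[[0,0,0,0,0,0.0005,5],[0,0,0,0,0,0.001,5],[0,0,0,0,0,0.001,5]]'| egrep 'eef|ft|time'
```

```text
eef_pos: [0.5114, 0.0323, 0.144]
ft_force: [0.5, -3.3, 5.9]
time: 14.08
eef_pos: [0.5112, 0.0325, 0.1447]
ft_force: [1.5, -5.1, 5.0]
time: 14.45
eef_pos: [0.511, 0.0327, 0.1454]
ft_force: [1.0, -4.7, 4.3]
```

```bash
python3 -m crank '[[0,0,0,-0.0003,-0.0013,0.0,5],[0,0,0,-0.0003,-0.0013,0,5]]'| egrep 'eef|ft|time'
python3 -m crank '[[0,0,0,0,0,0.0005,5],[0,0,0,0,0,0.001,5],[0,0,0,0,0,0.001,5]]'| egrep 'eef|ft|time|rot'
```

```text
time: 14.7
eef_pos: [0.5107, 0.0322, 0.1454]
ft_force: [3.0, -2.5, 4.9]
time: 15.08
eef_pos: [0.5099, 0.0325, 0.1456]
ee_rot: [-180.0, 0.0, -12.0]
ft_force: [3.4, -0.6, 2.1]
```

The rise stalls at 0.1456 and Fz is dropping, so the hook is taking the post. I'll keep raising gently.

```bash
python3 -m crank '[[0,0,0,0.0005,0,0.0005,5],[0,0,0,0.001,0,0.001,5],[0,0,0,0.001,0,0.001,5]]'| egrep 'eef|ft|time'
python3 -m crank '[[0,0,0,0,0,0.0005,5],[0,0,0,0,0,0.001,5],[0,0,0,0,0,0.001,5]]'| egrep 'eef|ft|time|rot'
python3 -m crank '[[0,0,0,0,0,0.0005,5],[0,0,0,0,0,0.001,5],[0,0,0,0,0,0.001,5]]'| egrep 'eef|ft|time|rot|width|fing'
```

```text
time: 15.45
eef_pos: [0.51, 0.0325, 0.1458]
ft_force: [1.1, -0.5, -2.4]
time: 15.82
eef_pos: [0.5103, 0.0324, 0.1474]
ee_rot: [-180.0, 0.1, -12.0]
ft_force: [-0.2, -0.3, -4.4]
time: 16.2
eef_pos: [0.5111, 0.0322, 0.1491]
ee_rot: [-180.0, 0.0, -12.0]
ft_force: [-0.8, 0.6, -4.0]
width: 0.124
finger_force: 59.7
```

Hooked: the load is about -4.3 N and rising freely. I'll lift it out slowly.

```bash
python3 -m crank '[[0,0,0,0,0,0.003,5],[0,0,0,0,0,0.006,5],[0,0,0,0,0,0.009,5],[0,0,0,0,0,0.012,5],[0,0,0,0,0,0.016,5],[0,0,0,0,0,0.021,5],[0,0,0,0,0,0.027,5],[0,0,0,0,0,0.034,5],[0,0,0,0,0,0.042,5],[0,0,0,0,0,0.05,5],[0,0,0,0,0,0.056,5],[0,0,0,0,0,0.06,5],[0,0,0,0,0,0.06,5],[0,0,0,0,0,0.06,5],[0,0,0,0,0,0.06,5]]'
python3 - <<'E'
from h import *
s=manip.state();e=s["eef_pos"];print(e,s["ft_force"],s["torque"])
shot("side","s4.png");shot("top","t4.png")
im=[np.clip(crop("pics/raw_%s4.png"%f,x,y,50,60,8)*1.3,0,255).astype(np.uint8) for f,x,y in(("t",280,160),("s",300,140))]
b=[.5111,.0322,-12];z=.082+e[2]-.1458
for i,(n,x,y) in zip(im,(("top",280,160),("side",300,140))):
    draw(i,n,b,R(-31,-47.5,31,47.5),z,x,y,8,(255,0,0));draw(i,n,b,R(-31,-47.5,31,47.5),z-.045,x,y,8,(0,200,0))
cv2.imwrite("pics/z6.png",np.hstack(im))
E
```

```text
time: 18.08
eef_pos: [0.5108, 0.0323, 0.2086]
ee_rot: [180.0, 0.0, -12.0]
ft_force: [-0.3, -0.2, -5.4]
width: 0.122
finger_force: 59.8
[0.51084159 0.03225625 0.20857636] [-0.29088703 -0.20300025 -5.36596597] [-0.01031858  0.04336538  0.00908651]
```

View pics/z6.png

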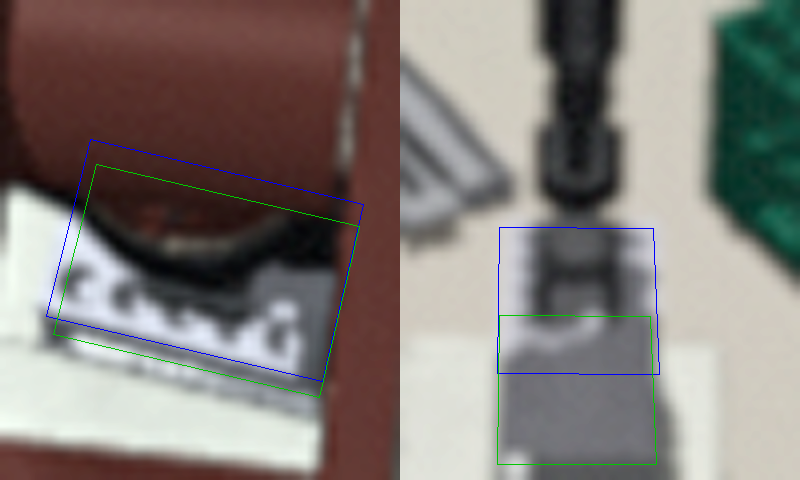

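The block hangs level under the lifter, clear of the heater; the dark patch is the gripper's shadow. I'll carry it to the tray, turning +28°.

```bash
python3 -m crank '[[0,0,0.02,-0.001,0.01,0,5],[0,0,0.06,-0.004,0.03,0,5],[0,0,0.11,-0.008,0.06,0,5],[0,0,0.16,-0.012,0.095,0,5],[0,0,0.22,-0.016,0.13,0,5],[0,0,0.28,-0.02,0.165,0,5],[0,0,0.33,-0.024,0.2,0,5],[0,0,0.38,-0.028,0.235,0,5],[0,0,0.42,-0.031,0.262,0,5],[0,0,0.45,-0.034,0.285,0,5],[0,0,0.475,-0.036,0.3,0,5],[0,0,0.489,-0.037,0.308,0,5],[0,0,0.489,-0.037,0.308,-0.01,5],[0,0,0.489,-0.037,0.308,-0.025,5],[0,0,0.489,-0.037,0.308,-0.04,5],[0,0,0.489,-0.037,0.308,-0.055,5],[0,0,0.489,-0.037,0.308,-0.065,5],[0,0,0.489,-0.037,0.308,-0.07,5],[0,0,0.489,-0.037,0.308,-0.07,5],[0,0,0.489,-0.037,0.308,-0.07,5]]'
python3 - <<'E'
from h import *
s=manip.state();e=s["eef_pos"];print(e,s["ft_force"])
shot("side","s5.png");shot("top","t5.png")
W=[("t",165,170),("s",265,115)];im=[np.clip(crop("pics/raw_%s5.png"%f,x,y,66,66,6)*1.3,0,255).astype(np.uint8) for f,x,y in W]
b=[e[0],e[1],16];z=e[2]-.1458+.037
for i,(f,x,y) in zip(im,W):
    n={"t":"top","s":"side"}[f]
    draw(i,n,b,R(-31,-47.5,31,47.5),z+.045,x,y,6,(255,0,0));draw(i,n,b,R(-31,-47.5,31,47.5),z,x,y,6,(0,200,0));draw(i,n,[.474,.34,16.2],R(-50,-67,50,67),.016,x,y,6,(0,0,255))
cv2.imwrite("pics/z7.png",np.hstack(im))
E
```

```text
time: 20.68
eef_pos: [0.4745, 0.3405, 0.1398]
ee_rot: [-180.0, -0.1, 16.0]
ft_force: [-0.2, 0.3, -3.6]
width: 0.123
finger_force: 59.8
[0.47450629 0.34050753 0.13977952] [-0.2156103   0.32638502 -3.56244832]
```

View pics/z7.png

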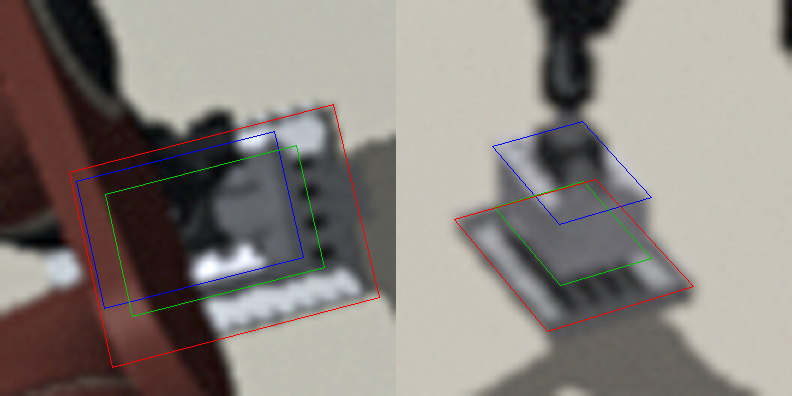

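The block is level and centred over the tray, and the overlays agree in both views. Lowering gently.

```bash
python3 -m crank '[[0,0,0,0,0,-0.006,5],[0,0,0,0,0,-0.012,5],[0,0,0,0,0,-0.017,5],[0,0,0,0,0,-0.021,5],[0,0,0,0,0,-0.022,5],[0,0,0,0,0,-0.022,5]]'| egrep 'eef|ft|time'
python3 -m crank '[[0,0,0,0,0,-0.0005,5],[0,0,0,0,0,-0.001,5],[0,0,0,0,0,-0.001,5]]'| egrep 'eef|ft|time'
python3 -m crank '[[0,0,0,0,0,-0.0005,5],[0,0,0,0,0,-0.001,5],[0,0,0,0,0,-0.001,5]]'| egrep 'eef|ft|time'
```

```text
time: 21.52
eef_pos: [0.4741, 0.3403, 0.117]
ft_force: [-0.3, 0.0, -4.1]
time: 21.9
eef_pos: [0.4741, 0.3402, 0.116]
ft_force: [0.0, -0.3, -4.6]
time: 22.28
eef_pos: [0.4743, 0.3404, 0.1158]
ft_force: [-0.5, -1.0, 1.7]
```

```bash
python3 -m crank '[[0,0,0,0,0,0.0004,5],[0,0,0,0,0,0.0004,5]]'| egrep 'eef|ft|time'
python3 -m crank '[[0,0,0,0,0,0,20],[0,0,0,0,0,0,30],[0,0,0,0,0,0,45],[0,0,0,0,0,0,45],[0,0,0,0,0,0,45],[0,0,0,0,0,0.01,45],[0,0,0,0,0,0.03,45],[0,0,0,0,0,0.06,45],[0,0,0,0,0,0.1,45],[0,0,0,0,0,0.14,45],[0,0,0,-0.05,-0.05,0.17,45],[0,0,0,-0.07,-0.1,0.2,45],[0,0,0,-0.07,-0.15,0.2,45],[0,0,0,-0.07,-0.2,0.2,45],[0,0,0,-0.07,-0.2,0.2,45]]'
python3 - <<'E'
from h import *
shot("side","s6.png");shot("top","t6.png")
W=[("t",165,170),("s",265,115)];im=[np.clip(crop("pics/raw_%s6.png"%f,x,y,66,66,6)*1.3,0,255).astype(np.uint8) for f,x,y in W]
b=[.474,.3404,16]
for i,(f,x,y) in zip(im,W):
    n={"t":"top","s":"side"}[f]
    draw(i,n,b,R(-31,-47.5,31,47.5),.052,x,y,6,(255,0,0));draw(i,n,b,R(-18,-6,18,6),.052+.08,x,y,6,(0,200,0))
cv2.imwrite("pics/z8.png",np.hstack(im))
E
```

```text
time: 22.52
eef_pos: [0.4742, 0.3403, 0.1157]
ft_force: [-1.8, 0.2, 1.1]
time: 24.4
eef_pos: [0.4043, 0.1379, 0.3178]
ee_rot: [179.9, -0.2, 15.7]
ft_force: [-0.3, 0.2, -0.0]
width: 0.453
finger_force: 0.0
```

View pics/z8.png

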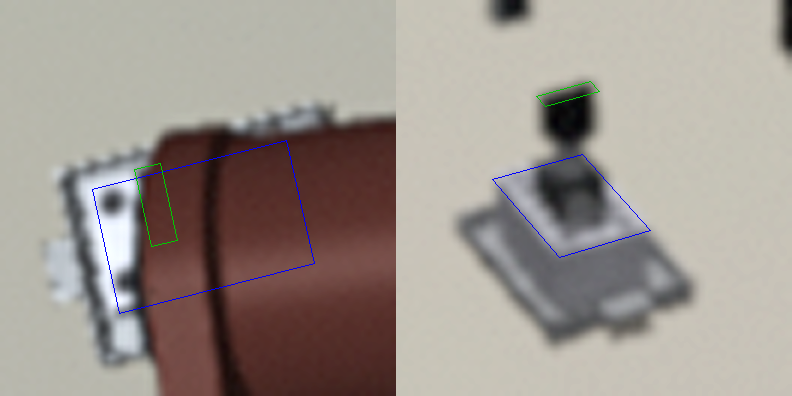

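The block sits in the tray on its overlay, with the lifter upright on it and its bar top at the height of a stroke of about 12 mm (side crop (568,100)). The gripper is clear, so I'm handing in.

```bash
python3 -c "
from plant import manip
print(manip.hand_in())"
```

```text
the job is handed in; nothing more can be done
None
```

The block was lifted out level and now stands in the steel tray with the lifter upright on it, still hooked by the last pictures; I handed the job in at about 24 s of the 67 s, and no verdict was shown.

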